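# Eject a glued glass panel from its jig with the slip-clutch knob and tray it to dry

### The job

Turn the blue slip-clutch knob on the gluing jig clockwise until the ejector is all the way up and you feel the clutch slip, let it slip an eighth of a turn or so but not more than a third of a turn, then take the raised oak-framed glass panel out of the jig and set it down gently, without dropping it, flat and glass face up inside the empty drying tray. Leave the ejector up and leave the panel that is already drying, the glue bottle, the tape roll and the tin where they are, and let go of everything.

Things in the scene. Friction and masses are not known exactly. Their poses are not given: they have to be found in the camera images.
- jig: Gluing jig, a fixed plywood block 270 x 120 x 75 mm standing on the table; origin at the centre of its underside, x along its length, z up. A rectangular nest (133 x 57 mm, 32 mm deep) is cut in its top, centred at x = +45 mm, y = 0; the panel sits in it flush with the top. The clutch knob stands on its top at x = -100 mm, y = 0, on a grey boss.
- nest_mouth (a point): Centre of the nest's mouth in the jig's top face, 75 mm above the table.
- cap_top (a point): Centre of the top face of the blue knob, on its vertical turning axis, 139 mm above the table. The knob is a round fluted cap 47 mm in diameter and 38 mm high (101 to 139 mm above the table), with a white pointer line on top; it can be gripped at any yaw. It keeps its height as it turns. Below it are a steel collar 48 mm in diameter with a red index mark and a boss 60 mm in diameter whose top is 89 mm above the table.
- spindle (a joint): Angle of the steel collar (spindle) under the knob, rad, growing clockwise seen from above; it starts anywhere from 0 to 0.8 and stops hard at 2.8. It drives the ejector rod (28 mm round) up by 12 mm per rad through a bore in the nest's floor: the rod meets the panel's underside at about 0.83 and at 2.8 the panel stands 23.6 mm proud of the jig. It stays where it is left (friction 0.06 N m).
- clutch_cap (a joint): Slip of the knob relative to the spindle, rad, growing clockwise seen from above; 0 at the start. Below 0.30 N m the clutch does not slip and the knob carries the spindle with it; once the spindle is at its stop, the knob slips smoothly at 0.30 N m and this value grows. The knob's full turn is this value plus that of the spindle. Turning back slips or reverses it likewise.
- panel: Panel to be ejected: blue, sky, teal and red glass in a light oak frame, 130 x 54 x 32 mm (x, y, z), about 0.22 kg; origin at the centre of its underside, z up through the glass face. It starts in the jig's nest, its long sides along the jig's x, flush, so it cannot be gripped until it is raised; its long sides are then gripped from above, 54 mm apart.
- tray_empty: The empty drying tray: fixed, wooden with a green felt floor, 170 x 110 mm outside (x, y), walls 5 mm thick and 13 mm high, inner floor 5 mm above the table; origin at the centre of its underside.
- tray_full: The occupied drying tray, the same as the empty one, with the amber and green panel in it.
- dry_panel: Panel already drying in the other tray (amber, green and red glass, 130 x 54 x 32 mm, origin at the centre of its underside); to be left alone.
- glue: Upright white glue bottle, 60 mm in diameter, 210 mm tall, origin at the centre of its underside; stands beside the jig's knob end, about 135 to 150 mm from the knob's axis on one side; to be left standing.
- tape: Yellow tape roll lying flat, 84 mm outside diameter, 26 mm high, origin at the centre of its underside; lies on the other side of the knob end; to be left alone.
- tin: Upright tin with a green label, 66 mm in diameter, 100 mm tall, origin at the centre of its underside; stands by the short end of the empty tray that is nearer the robot, its centre about 130 to 155 mm from the tray's centre; to be left alone.

How it is judged:
By the outcome, as a careful person would: the job done as asked, in the order asked, and still so for the second after the job is handed in, with the robot touching nothing.
It also fails if it takes over 72 s, if anything falls off the work surface, if the arm or the gripper's body presses on something with over 40 N, if the wrist force passes 120 N, or if a joint passes its speed limit or range.

### The arm

A 6-joint arm with a two-finger parallel gripper is mounted at the origin on the work surface. World frame = base frame: x ahead of the robot, y to its left, z up, the work surface at z = 0. Lengths are in mm, angles in rad, forces in N, time in s.
With the tool pointing down it reaches from about 300 to 775 mm from the base axis. Payload 14.6 kg.
Tool frame: the origin (TCP) lies on the centre line of the jaws, within the pads' length; the fingertips stand 19 mm ahead of it and the grasp point (between the pads) is the TCP (bot.tip_reach is the distance from the TCP to the fingertips, in mm); z points along the fingers, y is the line along which they close (so a half turn about z gives the same grasp; the last joint's range is limited). The gripper opens to 85 mm and grips with 20 to 120 N. Pads are 22 mm wide; open, the fingers measure 114 mm over their backs; the gripper's body (76 mm by 85 mm) begins 54 mm behind the grasp point. The pads swing forward as they close: fully open they stand 13 mm farther back than shut.
Start: joints at [-1.208, 0.3, 1.521, -0, 1.321, -0.067], TCP at [229.171, -499.97, 250.281] pointing down, gripper open.
Joint ranges: [-3.03, 3.03], [-0.79, 2.21], [0.23, 2.52], [-1.04, 4.18], [0, 3.07], [-2.55, 2.55]. Speed limits (rad/s): [2.22, 2.22, 2.57, 3.14, 3.14, 3.14].

### API

Orientations are given as a unit quaternion [w, x, y, z].
In Python, from rig import bot gives the robot as it stands. Calls block until the motion is done:
- bot.move_to(position, orientation): joint-space move of the TCP to a pose.
- bot.servo_line(position, attitude=None, speed=150, until_force=None): straight line of the TCP; attitude=None keeps the orientation; speed is the mean speed in mm/s. With until_force (N) it stops when the force on the tool has changed by that much, and returns True; else False.
- bot.move_joints(angles): joint-space move.
- bot.move_gripper(opening, grip_force=None): finger opening in mm; grip_force is the grip in N (None keeps the last); returns when the fingers have stopped.
- bot.dwell(seconds).
- bot.ik(position, orientation): joint angles nearest the present ones, or None.
- bot.read_state(): the state.
- bot.read_camera(name): name is "scene" or "top" or "wrist"; returns a dict with "image" (480x640x3 uint8, blue, green, red), "depth" (480x640 float32, mm along the optical axis (not along the pixel's ray), 0 where there is no reading), "fovy" (degrees; the focal length in pixels is half the picture's height over the tangent of half this angle, whatever the lens; pixels are square), "cx", "cy" (the principal point, pixels), "eye" and "attitude" of the camera in the world; the wrist camera has in their place "mount" (4x4, takes a point from camera to tool coordinates, whose origin is the TCP and whose axes are the flange's). Camera axes: x right, y down, z forward; pixel columns grow to the right and rows downward; lengths in mm; the calibration is good to about 2 mm. A picture is of the moment at which its call begins: read the wrist's pose just before it.
A pose or a line that the arm cannot do raises bot.MotionError and nothing moves.
- bot.finish_job(): hands the job in; it is judged then, once.
The state is a dict: "clock": time; "joint_positions": joint angles; "qvel": joint speeds; "effort": joint torques, N m; "ee_pos": TCP position; "tool_rot": TCP orientation; "ft_force": force on the tool from outside, world axes, zero at the start; "moment": the same for the moment, N m; "grip_width": finger opening in mm; "grip_force": force on a finger pad.
Only numpy, scipy, OpenCV 4.12 (cv2) and the standard library are available. Lean on these libraries where they do the work, as an engineer would, in place of code of your own. Each camera call takes 0.05 s, during which the arm holds its last target. There are 200 camera calls.

## Working session

There is one attempt and no reset: what is moved stays moved. The work goes in short steps, each a Python script; the robot and the scene stay as the last script left them, time stands still between calls to the robot, and variables do not carry over. Pictures are saved under pics/ and viewed, at most 10 in all, crops included, and the job is handed in when it is done.

```bash
ls; mkdir -p pics
python3 - <<'E'
from rig import bot
import cv2,numpy as np
for n in ("top","scene"):
    c=bot.read_camera(n); cv2.imwrite(f"pics/{n}0.png",c["image"]); np.savez(f"{n}0.npz",**c)
    print(n,c["fovy"],c["cx"],c["cy"],c["eye"],c["attitude"])
s=bot.read_state(); print(s)
E
```

```text
pics
top 48.223335397685574 322.82992365809815 245.194338218216 [ 236.61344013  -35.68653595 1660.34059575] [-0.06306102  0.71334319 -0.69549103  0.05879655]
scene 51.376562247844944 313.4316426473288 243.619606110404 [1209.13799582 -166.08791327 1209.8822546 ] [-0.2177511   0.74522868  0.60393533 -0.18022428]
{'clock': 0.1, 'joint_positions': array([-1.20761038e+00,  3.00397028e-01,  1.52152463e+00,  1.28247212e-05,
        1.32068867e+00, -6.65883217e-02]), 'qvel': array([-0.00277149,  0.00016392, -0.0021842 ,  0.00143009,  0.0018186 ,
       -0.00026996]), 'effort': array([ 2.40799767e-03, -5.44378066e+01, -3.62367439e+01,  5.83679639e-05,
        3.07599999e-03,  8.99700649e-05]), 'ee_pos': array([ 229.10435706, -499.80278829,  249.78581405]), 'tool_rot': array([-5.04169999e-04,  9.77000681e-01,  2.13235577e-01, -6.90398102e-05]), 'ft_force': array([-0.33443139,  0.36547155,  0.14158467]), 'moment': array([0.04274154, 0.00709962, 0.04371132]), 'grip_force': 0.0, 'grip_width': 85.2885464669061}
```

View pics/top0.png

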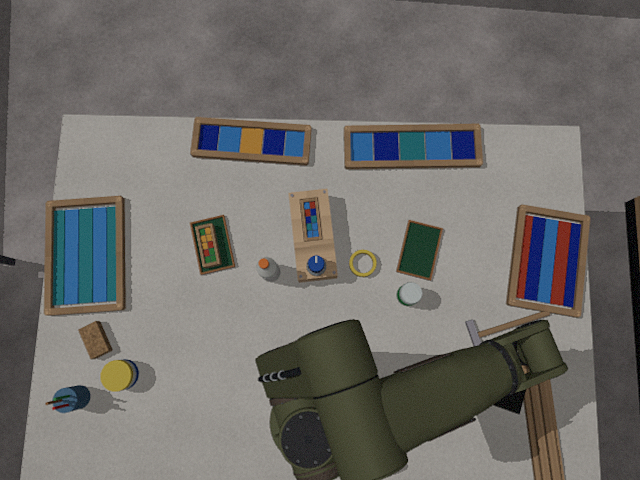

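View pics/scene0.png

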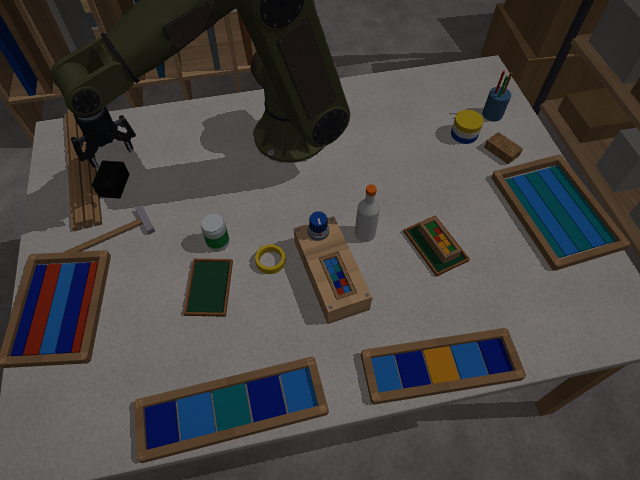

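The top picture shows the jig (corners about (290,193), (326,189), (337,278), (299,282)) with the knob at (316,264). The empty tray is at (420,250), the tin at (410,294), the glue at (266,268) and the tape at (362,263). The scene view agrees.

```bash
cat > h.py <<'E'
import numpy as np, cv2
from scipy.spatial.transform import Rotation as R
def rot(q): return R.from_quat(np.asarray(q)[[1,2,3,0]])
def cloud(c, pose=None):
    """world xyz per pixel (480x640x3)"""
    f=240/np.tan(np.radians(float(c["fovy"]))/2)
    v,u=np.mgrid[:480,:640]; d=c["depth"]
    P=np.stack([(u-c["cx"])/f*d,(v-c["cy"])/f*d,d],-1)
    if pose is None: return P@rot(c["attitude"]).as_matrix().T+c["eye"]
    M=c["mount"]; T=P@M[:3,:3].T+M[:3,3]
    return T@rot(pose[1]).as_matrix().T+pose[0]
def rect(P,m):
    """min-area rectangle of masked points in xy"""
    n,l,st,_=cv2.connectedComponentsWithStats(m.astype(np.uint8)); k=1+np.argmax(st[1:,4])
    p=P[l==k]; (c,s,a)=cv2.minAreaRect(p[:,:2].astype(np.float32))
    if s[0]<s[1]: a+=90; s=s[::-1]
    return np.round(c,1),np.round(s,1),round((a+90)%180-90,2),round(float(np.median(p[:,2])),1),len(p)
def down(yaw):
    q=(R.from_euler('z',yaw)*R.from_euler('x',np.pi)).as_quat(); return q[[3,0,1,2]]
E
cat > m.py <<'E'
from h import *
for n,boxes in (("top",dict(jig=(280,180,345,290),tray=(392,215,448,285),knob=(300,250,332,280),tin=(395,280,426,310),glue=(254,254,284,285),tape=(345,247,380,282))),
  ("scene",dict(jig=(290,215,375,325),tray=(180,255,236,320),knob=(300,205,335,240),tin=(195,205,235,255),glue=(350,180,385,245),tape=(252,240,290,275)))):
    c=dict(np.load(n+"0.npz")); P=cloud(c); h=cv2.cvtColor(c["image"],cv2.COLOR_BGR2HSV); z=P[...,2]
    print(n,"table z",np.median(z[330:340,180:230]) if n=="top" else np.median(z[120:150,180:230]))
    for k,(a,b,e,f) in boxes.items():
        B=np.zeros((480,640),bool); B[b:f,a:e]=1
        zz=dict(jig=(68,82),tray=(2,30),knob=(132,145),tin=(93,107),glue=(12,225),tape=(19,32))[k]
        m=B&(z>zz[0])&(z<zz[1])
        if k=="tray": 
            m=B&(h[...,0]>45)&(h[...,0]<95)&(h[...,1]>90)
        print(k,*rect(P,m))
E
python3 m.py
```

```text
top table z -1.1829208953778334
jig [548.5  11.1] [272.2 119.9] 7.98 73.4 2678
tray [ 392.5 -233.2] [482.8 142.3] -35.3 3.9 1476
knob [449.   -2.9] [47.  45.1] 46.7 137.1 193
tin [ 374.3 -282.6] [59.3 58.6] -87.25 99.4 321
glue [434.4 138.3] [59.2 58. ] -63.58 138.6 443
tape [ 469.2 -144.1] [82.3 80.4] 0.94 25.0 234
scene table z -0.7595709179049663
jig [553.4  12.8] [273.9 122.1] 8.04 73.8 3405
tray [ 826.5 -283.9] [788.6 138.7] 7.14 4.4 1758
knob [455.6  -1.7] [47.3 45.7] 14.51 137.6 215
tin [ 380.8 -281.4] [60.4 59.5] -12.14 99.0 325
glue [447.1 138. ] [60.2 49.6] 66.28 121.8 958
tape [ 474.7 -143.8] [84.1 81.4] -11.31 24.8 293
```

Run:
```python
from rig import bot
from h import *
for i,(p,yaw) in enumerate([((470,-205,380),0.9),((500,0,330),1.57)]):
    bot.move_to(p,down(yaw)); s=bot.read_state(); c=bot.read_camera("wrist")
    c.update(tp=s["ee_pos"],tq=s["tool_rot"]); np.savez(f"w{i}.npz",**c); cv2.imwrite(f"pics/w{i}.png",c["image"])
    P=cloud(c,(s["ee_pos"],s["tool_rot"])); print(s["clock"],s["joint_positions"].round(2),c["fovy"],c["mount"].round(3).tolist()); print(P[240,320],P[60,60],P[420,580])
a=[cv2.imread(f"pics/w{i}.png") for i in(0,1)]
cv2.imwrite("pics/w01.png",cv2.resize(np.hstack(a),(800,300)))
```

```text
1.5917 [-0.48  0.15  1.41 -0.    1.58  0.19] 69.75021705377158 [[0.001, -0.951, -0.31, 78.735], [1.0, 0.001, 0.0, -0.612], [0.0, -0.31, 0.951, -123.475], [0.0, 0.0, 0.0, 1.0]]
[ 412.40313746 -276.4385736    -0.66486623] [ 2.99865490e+02  1.32580086e+02 -1.27127303e-01] [ 525.17199803 -235.04417864  438.23174017]
2.5 [-0.08  0.14  1.53 -0.    1.47 -0.07] 69.75021705377158 [[0.001, -0.951, -0.31, 79.297], [1.0, 0.001, 0.0, -1.005], [-0.0, -0.31, 0.951, -123.476], [0.0, 0.0, 0.0, 1.0]]
[499.25058385 -49.39427316  75.02757574] [191.81228898 151.46534625   0.90589283] [561.8276342   10.46577101 388.66497481]
```

View pics/w01.png

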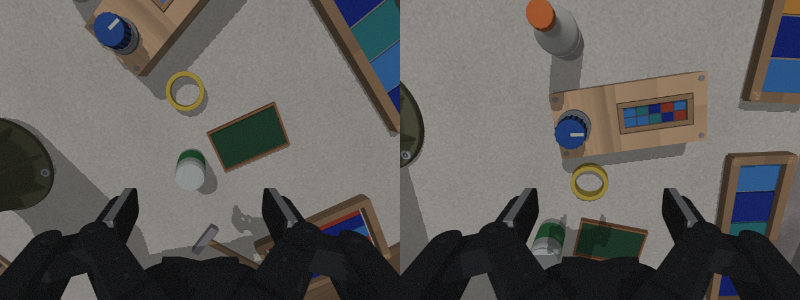

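The left wrist view shows the tray at about (395,220) full-size pixels and the tin at (305,272). The right view shows the jig at about (370,180) and the knob at (272,212), with the glue and the tape on either side.

Run:
```python
from h import *
Z=dict(jig=(68,82),knob=(132,145),tin=(93,107),tape=(19,32),tray=(2,30),rim=(8,20),panelglass=(60,90))
for n,boxes in (("w0",dict(tray=(325,155,470,280),rim=(325,155,470,280),knob=(140,5,230,100),tin=(270,230,340,310))),
  ("w1",dict(jig=(240,105,500,260),knob=(240,170,310,245),tape=(265,255,340,325),panelglass=(340,145,475,220)))):
    c=dict(np.load(n+".npz")); P=cloud(c,(c["tp"],c["tq"])); h=cv2.cvtColor(c["image"],cv2.COLOR_BGR2HSV); z=P[...,2]
    for k,(a,b,e,f) in boxes.items():
        B=np.zeros((480,640),bool); B[b:f,a:e]=1
        m=B&(z>Z[k][0])&(z<Z[k][1])
        if k=="tray": m&=(h[...,0]>45)&(h[...,0]<95)&(h[...,1]>90)
        if k=="panelglass": m&=~((h[...,0]>5)&(h[...,0]<28))
        print(n,k,*rect(P,m))
```

```text
w0 tray [ 522.2 -323.1] [158.3  97. ] -13.27 5.2 6040
w0 rim [ 523.2 -322.8] [170.4 111.5] -12.89 12.5 1502
w0 knob [453.9  -4.2] [47.6 47.1] 13.97 138.8 2254
w0 tin [ 380.5 -283.3] [60.  59.1] 8.27 99.7 1588
w1 jig [553.3  10.7] [270.9 120.6] 8.06 74.7 22855
w1 knob [454.   -2.9] [47.8 47.4] 13.1 138.7 1919
w1 tape [ 475.5 -144.1] [82.9 82.8] 48.54 25.4 1249
w1 panelglass [597.3  17.3] [113.2  36.6] 8.08 68.7 3094
```

Run:
```python
from rig import bot
from h import *
K=(454.2,-3.3)
q=bot.ik((*K,205),down(1.57)); q=np.array(q); print(q.round(2)); q[5]=-2.35; bot.move_joints(q)
s=bot.read_state(); print(s["ee_pos"].round(1),s["moment"].round(3))
bot.servo_line((*K,125),speed=100,until_force=8) and print("contact!")
s=bot.read_state(); m0=s["moment"]; print(s["clock"],s["ee_pos"].round(1),m0.round(3),s["ft_force"].round(1))
bot.move_gripper(30,60)
s=bot.read_state(); print(s["clock"],s["grip_width"],s["grip_force"],s["ft_force"].round(1),s["moment"].round(3))
q=s["joint_positions"].copy(); hit=0
while q[5]<1.8:
    q[5]+=0.15; bot.move_joints(q); s=bot.read_state(); mz=s["moment"][2]
    print(round(s["clock"],2),round(s["joint_positions"][5],3),round(mz,3),s["ft_force"].round(1),round(s["grip_width"],1))
    hit=hit+1 if abs(mz-m0[2])>0.2 else 0
    if hit==2: break
```

```text
[-0.09  0.13  1.84 -0.    1.17 -0.09]
[454.3  -3.5 205.2] [-0.019  0.002  0.066]
5.4583 [454.5  -3.3 125.5] [-0.06   0.063 -0.011] [ 0.5 -0.3  0.4]
5.9 45.49100759676094 60.19284009933472 [-3.1  1.4  7.1] [0.206 0.544 0.056]
6.17 -2.204 -0.036 [-2.5  1.2  1. ] 45.2
6.43 -2.056 -0.066 [-2.1  1.1  2. ] 45.6
6.7 -1.908 -0.059 [-2.9  1.5  3.8] 45.3
6.97 -1.758 -0.054 [-3.4  1.5  3.9] 45.4
7.23 -1.608 -0.061 [-3.8  2.8  6.2] 45.7
7.5 -1.457 -0.023 [-3.6  2.5  4.9] 45.6
7.77 -1.307 0.002 [-2.5  3.5  5.2] 45.4
8.03 -1.157 -0.09 [-2.6  3.6  5. ] 45.6
8.3 -1.007 -0.06 [-3.2  3.5  6.3] 45.4
8.57 -0.857 -0.04 [-3.2  3.3  4.2] 45.4
8.83 -0.707 0.026 [-3.5  2.7  5. ] 45.7
9.1 -0.557 -0.025 [-3.5  3.8  4.8] 46.0
9.37 -0.407 0.017 [-3.5  3.3  4.7] 45.6
9.63 -0.257 -0.007 [-3.6  5.5  4.6] 45.9
9.9 -0.107 0.007 [-2.8  4.6  4.6] 45.5
10.17 0.043 -0.055 [-2.9  4.4  4.5] 45.7
10.43 0.192 0.001 [-1.6  5.1  5. ] 45.7
10.7 0.342 -0.05 [-2.1  5.1  4.1] 45.8
10.97 0.492 0.014 [-1.5  4.9  4.6] 45.3
11.23 0.642 0.024 [-1.8  4.   3.6] 45.2
11.5 0.793 -0.07 [-1.8  4.7  3.5] 45.6
11.77 0.943 0.016 [-1.4  4.3  4.2] 45.6
12.03 1.091 -0.036 [0.6 4.8 3.2] 45.3
12.3 1.241 -0.017 [-0.3  4.7  3.4] 45.2
12.57 1.389 -0.007 [-0.   4.7  3.9] 45.8
12.83 1.539 -0.027 [0.6 4.2 2.4] 45.5
13.1 1.689 -0.058 [1.1 5.6 2.4] 45.6
13.37 1.838 0.028 [1.3 4.8 3.7] 45.6
```

Run:
```python
from rig import bot
from h import *
s=bot.read_state(); print(s["effort"].round(3),s["moment"].round(3))
a=[]
for n in("scene","wrist"):
    c=bot.read_camera(n); a.append(c["image"])
    P=cloud(c,None if n=="scene" else (s["ee_pos"],s["tool_rot"])); c.update(tp=s["ee_pos"],tq=s["tool_rot"]); np.savez(n+"1.npz",**c)
    d=np.hypot(P[...,0]-598,P[...,1]-17); m=(d<15)&(P[...,2]>40); print(n,m.sum(),np.median(P[m][:,2]) if m.any() else 0)
cv2.imwrite("pics/s1.png",np.hstack([cv2.resize(a[0][180:330,270:400],(390,450)),cv2.resize(a[1],(400,450))]))
```

```text
[ -2.243 -43.43  -28.531  -1.109   0.214   0.675] [ 0.929 -0.219  0.028]
scene 93 90.57147149607681
wrist 2089 92.10230442924879
```

View pics/s1.png

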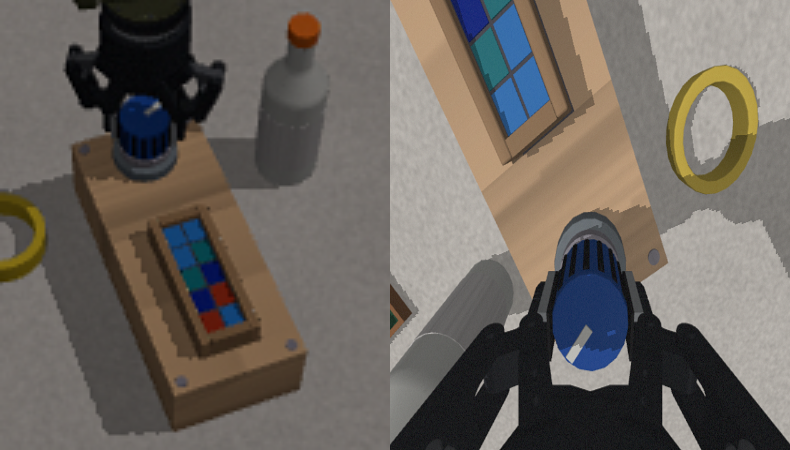

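Run:
```python
from h import *
for n in ("w0","w1","scene0","top0","wrist1","scene1"):
    c=dict(np.load(n+".npz")); P=cloud(c,(c["tp"],c["tq"]) if n[0]=="w" else None)
    z=P[...,2]; h=cv2.cvtColor(c["image"],cv2.COLOR_BGR2HSV)
    k=(z>130)&(z<148)&(np.hypot(P[...,0]-454,P[...,1]+3)<30)&(h[...,0]>95)&(h[...,0]<130)&(h[...,1]>120)
    g=(z>135)&(z<144)&(np.hypot(P[...,0]-454,P[...,1]+3)<24)
    C=np.array([454.2,-3.3]) if n[0]=="w" else np.array(cv2.minEnclosingCircle(P[g][:,:2].astype(np.float32))[0])
    d=P[...,:2]-C; r=np.hypot(d[...,0],d[...,1]); ang=np.degrees(np.arctan2(d[...,1],d[...,0]))
    w=(z>134)&(z<145)&(r<23)&(h[...,1]<90)&(h[...,2]>90)
    red=(z>85)&(z<108)&(r<34)&((h[...,0]<8)|(h[...,0]>172))&(h[...,1]>110)
    col=(z>88)&(z<101)&(r<30)
    def f(m): 
        if not m.any(): return None
        a=np.radians(ang[m]); return m.sum(),np.degrees(np.arctan2(np.sin(a).mean(),np.cos(a).mean())).round(1),P[m].mean(0).round(1), (np.percentile(r[m],[5,95])).round(1)
    print(n,C.round(1),"ptr",f(w),"red",f(red),"collar px",col.sum(), "ang", np.percentile(ang[col],[2,98]).round() if col.any() else "")
```

```text
w0 [454.2  -3.3] ptr (np.int64(156), np.float64(3.6), array([464.5,  -2.4, 139.5]), array([ 2.1, 19.7])) red (np.int64(9), np.float64(-2.0), array([477.4,  -4.1,  99.5]), array([22.6, 23.8])) collar px 638 ang [-162.   35.]
w1 [454.2  -3.3] ptr (np.int64(120), np.float64(2.7), array([463.8,  -3. , 139.7]), array([ 1.9, 19. ])) red (np.int64(5), np.float64(5.0), array([477.5,  -1.3, 102. ]), array([22.9, 24.1])) collar px 480 ang [-34. 155.]
scene0 [454.1  -3. ] ptr (np.int64(14), np.float64(9.7), array([458.2,  -3.6, 139.2]), array([ 3.2, 21.9])) red (np.int64(4), np.float64(4.6), array([476.8,  -1.3,  94.6]), array([21.1, 23.6])) collar px 82 ang [-106.   80.]
top0 [451.1  -2.9] ptr (np.int64(19), np.float64(1.6), array([462.6,  -1.6, 139.1]), array([ 3.8, 22.1])) red None collar px 32 ang [-176.  173.]
wrist1 [454.2  -3.3] ptr (np.int64(639), np.float64(125.2), array([447.9,   5.9, 139.6]), array([ 2.6, 20.6])) red None collar px 2531 ang [-106.   65.]
scene1 [455.1  -3. ] ptr (np.int64(6), np.float64(129.9), array([445.6,   4.6, 139.2]), array([ 6.9, 21.3])) red None collar px 83 ang [-109.   57.]
```

Pointer and collar mark both started near 3°. The pointer has now turned about 238°, and the panel has risen 23.4 mm, so the ejector is at its stop and the knob has slipped. I'll release it, rise, and check the collar mark and the panel's pose.

Run:
```python
from rig import bot
from h import *
print(bot.tip_reach)
bot.move_gripper(85); bot.servo_line((454.2,-3.3,210),speed=120)
for n,p,yaw in (("w2",(400,-150,340),0.6),("w3",(560,12,300),0.141)):
    bot.move_to(p,down(yaw)); s=bot.read_state(); c=bot.read_camera("wrist"); c.update(tp=s["ee_pos"],tq=s["tool_rot"]); np.savez(n+".npz",**c)
    P=cloud(c,(s["ee_pos"],s["tool_rot"])); z=P[...,2]; h=cv2.cvtColor(c["image"],cv2.COLOR_BGR2HSV)
    d=P[...,:2]-[454.2,-3.3]; r=np.hypot(d[...,0],d[...,1]); ang=np.degrees(np.arctan2(d[...,1],d[...,0]))
    red=(z>85)&(z<108)&(r<34)&((h[...,0]<8)|(h[...,0]>172))&(h[...,1]>110)
    w=(z>134)&(z<145)&(r<23)&(h[...,1]<90)&(h[...,2]>90)
    print(n,s["clock"],"red",red.sum(),np.median(ang[red]) if red.any() else "","ptr",w.sum(),np.median(ang[w]) if w.any() else "")
    m=(z>86)&(z<104)&(abs(P[...,0]-598)<90)&(abs(P[...,1]-17)<60); print("panel",rect(P,m),np.percentile(z[m],[5,50,95]).round(1))
    cv2.imwrite(f"pics/{n}.png",c["image"])
```

```text
19.0
w2 15.9917 red 6 -148.90117117317794 ptr 167 124.35780175820078
panel (array([536.5, -15.8]), array([7.7, 2. ]), -61.57, 89.7, 18) [86.5 89.7 94.8]
w3 16.9583 red 0  ptr 112 123.06294544845393
panel (array([596.7,  16.5]), array([129.9,  54. ]), 8.06, 93.1, 8082) [90.9 93.1 99. ]
```

The slip is about 87°, under a third of a turn. The panel is raised at (597, 16.6) with yaw 8.06°. Next I grasp it.

Run:
```python
from rig import bot
from h import *
p=(597.2,16.7); o=down(np.radians(8.06))
bot.move_to((*p,170),o); print(bot.servo_line((*p,97),speed=80,until_force=8))
bot.move_gripper(40,50); s=bot.read_state(); print(s["clock"],s["grip_width"],s["grip_force"],s["ee_pos"].round(1),s["ft_force"].round(1))
print(bot.servo_line((*p,190),speed=80)); s=bot.read_state(); print(s["clock"],s["grip_width"],s["grip_force"],s["ft_force"].round(1),s["moment"].round(2))
c=bot.read_camera("scene"); w=bot.read_camera("wrist"); cv2.imwrite("pics/g.png",np.hstack([cv2.resize(c["image"],(400,300)),cv2.resize(w["image"],(400,300))]))
```

```text
False
19.075 52.77388809524904 53.63462269306183 [597.3  16.7  97.2] [-0.6  0.8  1.7]
False
20.3917 52.899901172810196 53.278316259384155 [-0.1 -0.3 -2.5] [-0.01  0.01  0.01]
```

View pics/g.png

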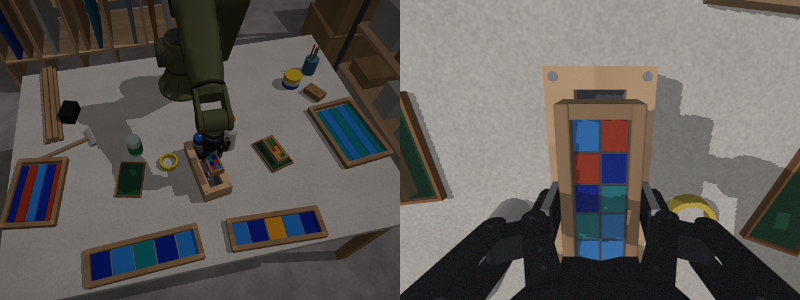

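Run:
```python
from rig import bot
from h import *
p=(522.7,-323); o=down(np.radians(-13.1))
bot.move_to((*p,190),o); bot.servo_line((*p,48),speed=80)
t=bot.servo_line((*p,33),speed=10,until_force=4); s=bot.read_state(); print(t,s["clock"],s["ee_pos"].round(1),s["ft_force"].round(1),s["grip_width"])
if 31<s["ee_pos"][2]<39:
    bot.move_gripper(66); bot.dwell(.3); s=bot.read_state(); print(s["grip_width"],s["ft_force"].round(1))
    bot.servo_line((*p,200),speed=100)
    s=bot.read_state(); w=bot.read_camera("wrist"); bot.move_to((430,-330,330),o); c=bot.read_camera("top")
    P=cloud(w,(s["ee_pos"],s["tool_rot"])); z=P[...,2]; m=(z>25)&(z<45)&(np.hypot(P[...,0]-523,P[...,1]+323)<100); print(rect(P,m))
    P=cloud(c); z=P[...,2]; d=np.hypot(P[...,0]-597,P[...,1]-17); print("nest floor",np.percentile(z[d<8],[10,50,90]))
    s=bot.read_state(); v=bot.read_camera("wrist"); P=cloud(v,(s["ee_pos"],s["tool_rot"])); z=P[...,2]
    m=(z>25)&(z<45)&(np.hypot(P[...,0]-523,P[...,1]+323)<100); print(s["clock"],rect(P,m),np.percentile(z[m],[5,50,95]))
    cv2.imwrite("pics/p.png",np.hstack([cv2.resize(c["image"],(400,300)),cv2.resize(v["image"],(400,300))]))
```

```text
True 24.8 [ 522.7 -323.    36.4] [-0.8  0.2  5.5] 52.79177354228461
66.12662047196655 [ 0.7  0.2 -0.6]
(array([ 522. , -323.7]), array([130.6,  54.2]), -12.99, 31.6, 9177)
nest floor [59.05885682 64.10344033 68.17611544]
27.9583 (array([ 522.6, -323.4]), array([129.8,  53.6]), -13.03, 31.8, 5768) [29.41650795 31.75389976 37.79630065]
```

View pics/p.png

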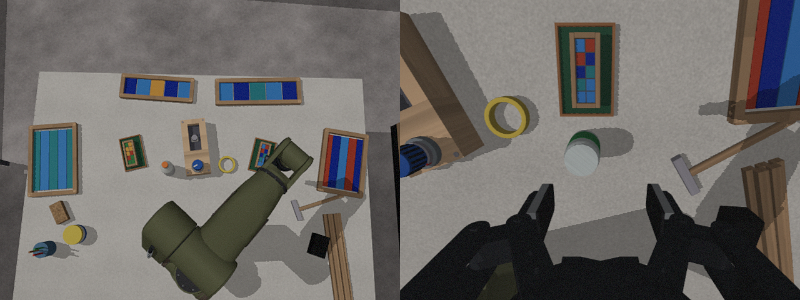

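The panel lies flat and glass up in the middle of the tray at (586,70 in the right half). The rod is still up at about 65 mm, the bystanders are in place, and the arm is clear.

```bash
python3 -c "
from rig import bot
print(bot.finish_job())"
```

```text
the job is handed in; nothing more can be done
None
```

Done and handed in at about 28 s: the ejector is fully up, the panel lies flat and glass up in the empty tray, and nothing else was disturbed, but the clutch slipped about 87° (nearly a quarter turn, under the third-turn limit) because the wrist torque reading never showed the slip I meant to stop on.

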